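Strip the burnishing mandrel

TASK

The two leather-burnishing wheels on the bench mandrel are worn. Slide the red stop collar off the free end of the bar and set it down in the small white dish, without dropping it in from above; only then slide both wheels and the brass spacer between them off the same end so that they fall into the wooden tray under it. Leave the yellow wax tin, the hammer, the brush and the wooden shoe last where they are.

Things in the scene. Friction and masses are not known exactly. Their poses are not given: they have to be found in the camera images.
- mandrel: Green stand fixed to the bench, holding a level steel bar 16 mm in diameter by one end. Origin on the bench under the bar, 105 mm back from its free end; z up; the bar runs along the stand's y, its axis 90 mm above the bench, free end towards -y. Post 50 mm wide, 108 mm high, at y = +107 to +143 mm; base plate 120 x 80 x 14 mm.
- bar_tip (a point): Centre of the bar's free end face, axes as the stand's. Everything on the bar slides freely. From the flange outwards at the start: 47 to 53 mm bare, dark wheel, spacer, pale wheel (1 to 12 mm apart), 7 to 30 mm bare, collar, 18 to 36 mm bare, this end.
- flange (a point): Centre of the face of the dark fixed flange, 56 mm in diameter, at the bar's inner end: 202 mm from bar_tip, 90 mm above the bench.
- collar: Red stop collar, a tube 34 mm in outer diameter and 30 mm long, hole 21 mm, 90 g; origin at its centre, its y axis is the axis of the hole. On the bar it hangs 2.5 mm low, loose, with nothing to unlock.
- wheel_dark: Worn dark brown wooden wheel with two black bands, 64 mm in diameter, 24 mm wide, hole 21 mm, 60 g; innermost on the bar. Origin at its centre, y axis along its hole. It hangs 2.5 mm low on the bar.
- spacer: Brass spacer ring, 48 mm in diameter, 16 mm wide, hole 21 mm, 80 g; between the wheels. Origin at its centre, y axis along its hole.
- wheel_pale: Worn pale wooden wheel with two brown bands, 64 mm in diameter, 24 mm wide, hole 21 mm, 60 g; outermost of the three. Origin at its centre, y axis along its hole.
- tray_in (a point): Centre of the inner floor (6 mm above the bench) of the open wooden tray, fixed to the bench under the bar's free end: 200 mm across the bar (x), 170 mm along it (y), 35 mm high, walls 6 mm, turned up to 0.05 rad from the bar. The bar's end stands over it, 20 to 40 mm inside its near wall. Wheels on the bar clear its rim by 20 mm.
- dish: Small white round dish with a flat floor, 110 mm over its rim, 22 mm high, wall 4 mm, floor 5 mm thick, loose on the bench, 350 g; origin at the centre of its underside. It stands about 125 mm to one side of the bar or the other (the tin stands on the opposite side).
- tin: Closed yellow wax tin, 65 mm in diameter, 44 mm high, loose; bystander. Origin at the centre of its underside.
- hammer: Hammer lying to the far left; bystander. Origin on its underside, handle along its -x.
- brush: Brush lying to the right of the tray; bystander. Origin on its underside, handle along its -x.
- last: Pale wooden shoe last (foot form), 205 mm long, 78 mm wide, 92 mm high, standing to the left; bystander. Origin on its underside.

How it is judged:
By the outcome, as a careful person would: the job done as asked, in the order asked, and still so for the second after the job is handed in, with the robot touching nothing.
It also fails if it takes over 64 s, if anything falls off the work surface, if the arm or the gripper's body presses on something with over 40 N, if the wrist force passes 120 N, or if a joint passes its speed limit or range.

ROBOT

A 6-joint arm with a two-finger parallel gripper is mounted at the origin on the work surface. World frame = base frame: x ahead of the robot, y to its left, z up, the work surface at z = 0. Lengths are in m, angles in rad, forces in N, time in s.
With the tool pointing down it reaches from about 0.375 to 0.975 m from the base axis. Payload 3.8 kg.
Tool frame: the origin (TCP) lies between the finger pads; the fingertips stand 11 mm ahead of it and the grasp point (between the pads) lies 8 mm behind it; x points along the fingers, z is the direction in which the jaws open and shut, and the axes are right-handed (so a half turn about x gives the same grasp; the last joint's range is limited). The gripper opens to 85 mm and grips with 20 to 120 N. Pads are 22 mm wide; open, the fingers measure 114 mm over their backs; the gripper's body (76 mm by 85 mm) begins 54 mm behind the grasp point. The pads swing forward as they close: fully open they stand 13 mm farther back than shut.
Start: joints at [-1.199, 0.264, 1.604, -0, 1.274, -0.037], TCP at [0.268, -0.619, 0.242] pointing down, gripper open.
Joint ranges: [-2.63, 2.63], [-0.94, 2.18], [0.31, 2.57], [-1.31, 4.45], [0, 2.66], [-2.55, 2.55]. Speed limits (rad/s): [2.57, 2.57, 3.14, 3.14, 3.14, 3.14].

INTERFACE

Orientations are given as a rotation vector (axis times angle).
In Python, from workcell import bot gives the robot as it stands.
- The arm moves only by the tool step_arm, never from a script. Its argument "targets" is one flat list of numbers, 7 for each row, row after row: the shift along the tool's x, y, z in m, then the turn, a rotation vector about the tool's x, y, z in degrees, then the closure in counts, from 0 (fully open) to 255 (shut). A call has 1 to 20 rows; each row is the pose to reach, as a shift and turn from the pose commanded when the call began, along the tool's axes at that moment; what a row does not reach only later rows make up. A row lasts 1/8 s, in which the tool goes at most 62.5 mm and 10.7 degrees, less where a joint would pass 70% of its speed; a pose out of reach is approached as far as the arm can. A call with a gripper value outside its range is refused whole. The fingers move at their own pace and stop on an object; "squeeze" is the grip in N (left out, the last holds). Time passes only in rows, so rows that repeat a pose let the fingers close. It gives the time, the measured TCP pose, the force and the opening at its end, in the units of the state.
- bot.read_state(): the state, without advancing time (a new reading comes with each control period).
- bot.read_camera(name): name is "scene" or "side" or "wrist"; returns a dict with "frame" (420x560x3 uint8, red, green, blue), "depth" (420x560 float32, m along the optical axis (not along the pixel's ray), 0 where there is no reading), "fx", "fy", "cx", "cy" (pixels), "rvec" (rotation vector, rad) and "tvec" (3), from world to camera coordinates, as OpenCV has them. Camera axes: x right, y down, z forward; pixel columns grow to the right and rows downward; lengths in m; the calibration is good to about 2 mm. A picture is of the moment at which its call begins.
- bot.finish_job(): hands the job in, once; it reports no verdict.
The state is a dict: "time": time; "q": joint angles; "joint_vel": joint speeds; "joint_torque": joint torques, N m; "tool_pos": TCP position; "tcp_rot": TCP orientation; "wrist_force": force on the tool from outside, world axes, zero at the start; "torque": the same for the moment, N m; "width": opening from 0.0 (shut) to 1.0 (fully open).
Only numpy, scipy, OpenCV 4.12 (cv2) and the standard library are available. Lean on these libraries where they do the work, as an engineer would, in place of code of your own. Each camera call takes 0.05 s, during which the arm holds its last target.

## Working session

There is one attempt and no reset: what is moved stays moved. The work goes in short steps, Python scripts to look and compute and a tool call to move; the robot and the scene stay as the last step left them, time stands still between calls to the robot, and variables do not carry over. Pictures are saved under pics/ and viewed, and the job is handed in when it is done.

Besides the shell and the picture viewer there is one more tool, called as name(argument=value, ...) on one line, values as JSON. step_arm: Moves the arm, as the interface text tells. Its arguments: {"type":"object","properties":{"targets":{"type":"array","items":{"type":"number"}},"squeeze":{"type":"number"}},"required":["targets"]}

```bash
mkdir -p pics; ls; cat > h.py <<'E'
import numpy as np, cv2
from workcell import bot
from scipy.spatial.transform import Rotation as R
def grab(n):
    c=bot.read_camera(n); Rm=cv2.Rodrigues(np.array(c["rvec"],float))[0]; t=np.array(c["tvec"],float).ravel()
    d=c["depth"]; v,u=np.mgrid[0:d.shape[0],0:d.shape[1]]
    P=np.stack([(u-c["cx"])/c["fx"]*d,(v-c["cy"])/c["fy"]*d,d],-1)
    W=(P-t)@Rm; W[d<=0]=np.nan
    return c,W,Rm,t
def save(c,name): cv2.imwrite("pics/"+name,cv2.cvtColor(c["frame"],cv2.COLOR_RGB2BGR))
E
python3 - <<'E'
from h import *
for n in ["scene","side","wrist"]:
    c,W,Rm,t=grab(n); save(c,n+"0.png"); np.save(n+"0.npy",W); print(n,-Rm.T@t,Rm[2])
s=bot.read_state(); print(s)
E
```

```text
pics
scene [ 0.9312825  -0.64740404  0.86510472] [-0.34045154  0.59395001 -0.72891436]
side [0.32227994 0.83579715 1.07395229] [ 0.18478461 -0.6392043  -0.74650687]
wrist [ 0.34315864 -0.58646891  0.37297502] [-0.29147448 -0.12458968 -0.9484303 ]
{'time': 0.15, 'q': array([-1.19889613e+00,  2.64632996e-01,  1.60507879e+00,  1.61822619e-05,
        1.27369016e+00, -3.68991198e-02]), 'joint_vel': array([-0.00150792, -0.0018965 , -0.0029627 ,  0.000745  ,  0.00017139,
       -0.00032275]), 'joint_torque': array([ 8.02111026e-04, -5.15907240e+01, -3.67959380e+01, -5.03396075e-05,
        8.08107230e-03, -1.34653274e-05]), 'tool_pos': array([ 0.2681205 , -0.61886241,  0.24120237]), 'tcp_rot': array([ 0.90409046,  1.3768043 , -0.90234484]), 'wrist_force': array([-0.59674975,  0.49287711,  0.68414672]), 'torque': array([-0.0186994 , -0.01284183, -0.00833485]), 'width': 1.0009866596385575}
```

View pics/scene0.png

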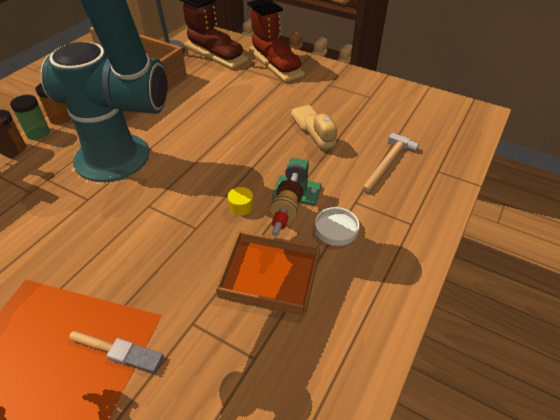

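View pics/side0.png

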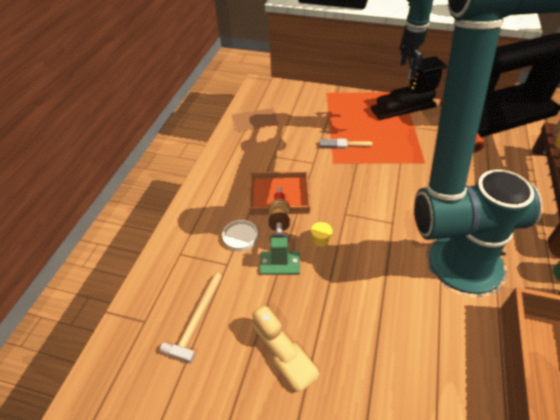

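View pics/wrist0.png

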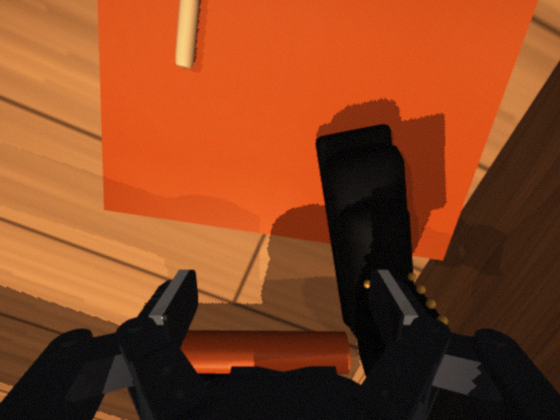

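The scene view shows the stand at about (297,185), the red collar (281,220), the bar tip (276,231), the dish (337,226), the tin (240,201) and the tray (269,272). The side view agrees: collar (280,192), dish (240,236). The wrist view shows none of them. Next I'll measure.

```bash
cat > m.py <<'E'
from h import *
def meas(n,tag):
    W=np.load(f"{n}{tag}.npy"); im=cv2.imread(f"pics/{n}{tag}.png"); hsv=cv2.cvtColor(im,cv2.COLOR_BGR2HSV).astype(int)
    H,S,V=hsv[...,0],hsv[...,1],hsv[...,2]; z=W[...,2]
    near=(W[...,0]>0.4)&(W[...,0]<1.0)&(abs(W[...,1])<0.5)
    ms={"green":(H>60)&(H<90)&(S>100)&near&(z>0.005)&(z<.125),"red":((H<5)|(H>175))&(S>150)&(z>0.06)&(z<0.12)&near,"yellow":(H>25)&(H<33)&(S>200)&near,"white":(S<60)&(V>120)&near&(z>0.003)&(z<0.03),
     "grey_bar":(S<70)&(z>0.07)&(z<0.115)&near,"all_bar":(z>0.06)&(z<0.13)&near}
    for k,m in ms.items():
        P=W[m]
        if len(P): print(n,k,len(P),P.mean(0).round(4),P.min(0).round(4),P.max(0).round(4),np.argwhere(m).mean(0).round())
    return W,ms,hsv
if __name__=="__main__":
    for n in["scene","side"]: meas(n,"0")
E
python3 m.py; python3 - <<'E'
import cv2
a=cv2.imread('pics/scene0.png')[130:330,200:400];cv2.imwrite('pics/c1.png',cv2.resize(a,(600,600),interpolation=2))
a=cv2.imread('pics/side0.png')[160:290,205:345];cv2.imwrite('pics/c2.png',cv2.resize(a,(646,600),interpolation=2))
E
```

```text
scene green 239 [0.5484 0.1496 0.0533] [0.4763 0.1106 0.0078] [0.603  0.1907 0.1159] [178. 302.]
scene red 152 [ 0.5919 -0.041   0.1007] [ 0.5757 -0.0554  0.0784] [ 0.6063 -0.0229  0.1101] [218. 281.]
scene yellow 207 [0.4358 0.0085 0.0459] [ 0.4055 -0.0127  0.0415] [0.469  0.0278 0.0497] [197. 237.]
scene white 2304 [ 0.6095 -0.0962  0.0152] [ 0.4339 -0.4651  0.003 ] [0.7614 0.491  0.03  ] [270. 262.]
scene grey_bar 356 [0.5588 0.0793 0.0967] [ 0.502  -0.0825  0.07  ] [0.6056 0.3734 0.115 ] [185. 293.]
scene all_bar 2049 [0.5585 0.1025 0.0992] [ 0.47  -0.083  0.06 ] [0.6104 0.3999 0.1235] [180. 296.]
side red 38 [ 0.5901 -0.0369  0.1044] [ 0.578  -0.0499  0.0962] [ 0.6015 -0.0255  0.1083] [195. 279.]
side white 1085 [0.6593 0.1094 0.0158] [ 0.4354 -0.4634  0.003 ] [0.7638 0.4936 0.0299] [253. 239.]
side grey_bar 96 [0.5364 0.1935 0.1001] [0.5045 0.0665 0.0897] [0.5634 0.3723 0.1148] [261. 275.]
side all_bar 1759 [0.5424 0.1809 0.0964] [ 0.472  -0.0836  0.0601] [0.6115 0.4044 0.1254] [259. 274.]
```

View pics/c1.png

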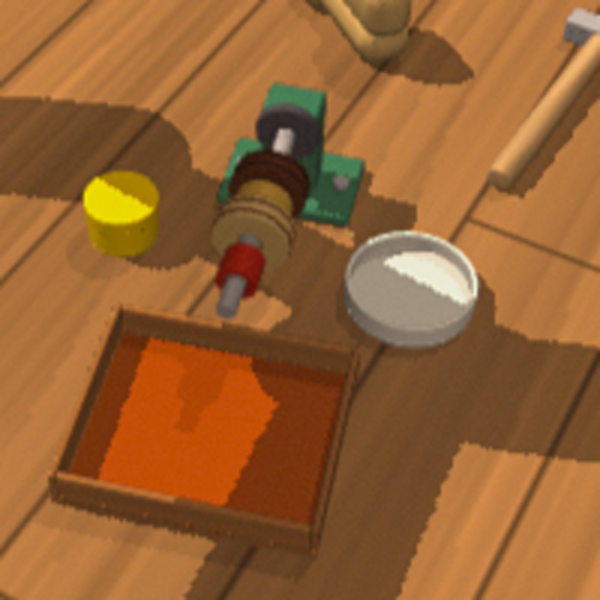

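View pics/c2.png

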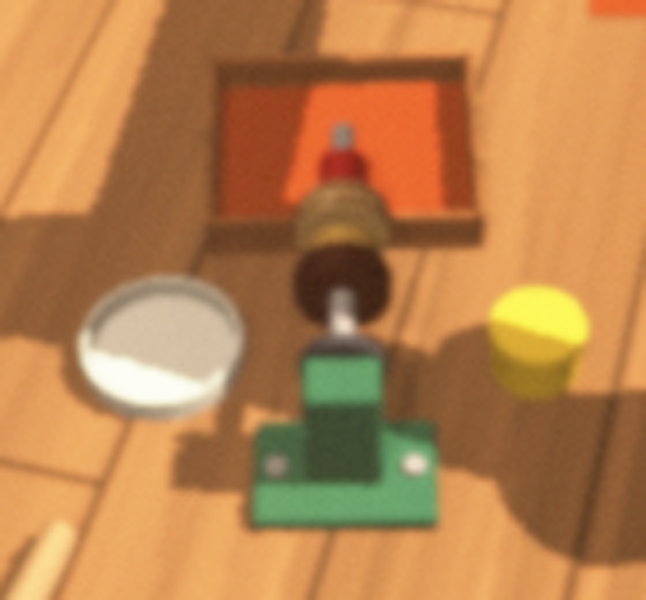

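```bash
cat > axis.py <<'E'
from h import *
import sys
from scipy.optimize import least_squares
def fit(tag,names=("scene","side")):
    P=np.concatenate([np.load(f"{n}{tag}.npy").reshape(-1,3) for n in names]); P=P[np.isfinite(P).all(1)]
    # x = a + b*(y), z=0.09
    a,b=0.582,-0.22
    Q=P[(P[:,2]>.05)&(P[:,2]<.13)]
    for it in range(6):
        d=np.array([b,1,0])/np.hypot(b,1); o=np.array([a,0,.09])
        s=(Q-o)@d; lat=(Q-o)@np.array([d[1],-d[0],0]); r=np.hypot(lat,Q[:,2]-.09)
        # bare bar & collar & wheels: candidate radii (centre z offset)
        cand=np.stack([abs(r-.008),abs(np.hypot(lat,Q[:,2]-.0875)-.017),abs(np.hypot(lat,Q[:,2]-.0875)-.032)],1)
        k=cand.argmin(1); ok=(cand.min(1)<(.006 if it<3 else .003))&(s>-.12)&(s<.09)
        q=Q[ok];kk=k[ok]
        def f(p):
            d=np.array([p[1],1])/np.hypot(p[1],1); l=(q[:,0]-p[0])*d[1]-q[:,1]*d[0]
            zc=np.where(kk==0,.09,.0875)+p[2]; rr=np.array([.008,.017,.032])[kk]
            return np.hypot(l,q[:,2]-zc)-rr
        S=least_squares(f,[a,b,0],loss="soft_l1",f_scale=.002); a,b=S.x[:2]
    print("fit",S.x,len(q),np.sqrt(np.mean(S.fun**2)))
    return a,b,Q
if __name__=="__main__":
    a,b,Q=fit(sys.argv[1])
    d=np.array([b,1,0])/np.hypot(b,1)
    for n in("scene","side"):
        Q=np.load(f"{n}{sys.argv[1]}.npy").reshape(-1,3);Q=Q[np.isfinite(Q).all(1)];Q=Q[(Q[:,2]>.05)&(Q[:,2]<.13)]
        s=(Q-[a,0,.09])@d; lat=(Q-[a,0,.09])@np.array([d[1],-d[0],0]);
        m=abs(lat)<.012
        print(n,"smin",np.sort(s[abs(lat)<.05])[:8].round(4), "lat bias")
        for e in np.arange(-.1,.13,.004):
            w=(s>=e)&(s<e+.004)&(abs(lat)<.06)
            if w.sum(): print(round(e,3),w.sum(),"ztop",(Q[w,2].max()).round(4),"lat",lat[w].min().round(4),lat[w].max().round(4))
E
python3 axis.py 0
```

```text
fit [ 0.57830142 -0.25178508  0.00060179] 1146 0.0015532546109702616
scene smin [-0.0849 -0.0844 -0.0843 -0.0842 -0.0842 -0.0841 -0.0839 -0.0839] lat bias
-0.088 6 ztop 0.0968 lat -0.0052 0.004
-0.084 24 ztop 0.1004 lat -0.0055 0.008
-0.08 9 ztop 0.1006 lat -0.005 0.0074
-0.076 9 ztop 0.0999 lat -0.0034 0.008
-0.072 9 ztop 0.099 lat -0.0065 0.0075
-0.068 12 ztop 0.1007 lat -0.0058 0.0062
-0.064 10 ztop 0.1014 lat -0.0065 0.0074
-0.06 9 ztop 0.1008 lat -0.0061 0.0078
-0.056 51 ztop 0.1078 lat -0.0145 0.0164
-0.052 34 ztop 0.1069 lat -0.0154 0.016
-0.048 20 ztop 0.1074 lat -0.0144 0.0169
-0.044 22 ztop 0.1101 lat -0.0155 0.0158
-0.04 18 ztop 0.1074 lat -0.0145 0.015
-0.036 21 ztop 0.1085 lat -0.0129 0.0164
-0.032 15 ztop 0.1057 lat -0.0135 0.0153
-0.028 15 ztop 0.1068 lat -0.0149 0.0161
-0.024 5 ztop 0.1043 lat -0.0014 0.0156
-0.02 3 ztop 0.0994 lat -0.0033 0.0044
-0.016 11 ztop 0.1127 lat -0.0063 0.0122
-0.012 187 ztop 0.1224 lat -0.032 0.0308
-0.008 104 ztop 0.1223 lat -0.0326 0.0304
-0.004 36 ztop 0.1232 lat -0.0241 0.0297
0.0 36 ztop 0.1235 lat -0.03 0.0309
0.004 30 ztop 0.122 lat 
[... 2505 characters left out ...]
0264
0.052 25 ztop 0.1214 lat -0.0273 0.0331
0.056 22 ztop 0.1254 lat -0.0273 0.0294
0.06 20 ztop 0.1236 lat -0.0302 0.0325
0.064 130 ztop 0.1243 lat -0.0303 0.0326
0.068 64 ztop 0.1204 lat -0.0273 0.0294
0.072 11 ztop 0.1017 lat -0.0214 0.0263
0.076 5 ztop 0.1005 lat -0.0066 0.0082
0.08 6 ztop 0.1029 lat -0.0038 0.008
0.084 7 ztop 0.101 lat -0.0068 0.008
0.088 5 ztop 0.1002 lat -0.0069 0.0078
0.092 9 ztop 0.0994 lat -0.007 0.0077
0.096 3 ztop 0.099 lat 0.0017 0.0076
0.1 2 ztop 0.1 lat -0.0043 -0.0013
0.104 1 ztop 0.104 lat 0.0014 0.0014
0.116 12 ztop 0.1193 lat -0.0249 0.0273
0.12 23 ztop 0.1206 lat -0.0222 0.024
0.124 41 ztop 0.1186 lat -0.025 0.0272
0.128 20 ztop 0.1205 lat -0.0251 0.0177
```

```bash
python3 - <<'E'
from h import *
from scipy.optimize import least_squares
a,b=0.5783,-0.2518; d=np.array([b,1])/np.hypot(b,1); x=np.array([d[1],-d[0]])
print("bar dir",d,"tip",np.array([a,0])+d*-.085,"collar",np.array([a,0])-.041*d)
for n in("scene","side"):
    W=np.load(n+"0.npy");im=cv2.imread(f"pics/{n}0.png");hsv=cv2.cvtColor(im,cv2.COLOR_BGR2HSV).astype(int)
    P=W.reshape(-1,3);S=hsv[...,1].ravel()
    loc=np.array([P[:,:2]@x-np.array([a,0])@x,P[:,:2]@d-np.array([a,0])@d]).T
    near=(abs(loc[:,0]-.125)<.09)&(abs(loc[:,1])<.12)
    m=near&(S<70)&(P[:,2]>.001)&(P[:,2]<.04)
    print(n,m.sum(),loc[m].min(0),loc[m].max(0))
    r=P[m&(P[:,2]>.019)]
    f=least_squares(lambda p:np.hypot(r[:,0]-p[0],r[:,1]-p[1])-.053,[*P[m,:2].mean(0)],loss="soft_l1",f_scale=.002)
    fl=P[m&(np.hypot(P[:,0]-f.x[0],P[:,1]-f.x[1])<.04)]
    print(n,"dish",f.x,len(r),np.abs(f.fun).mean(),"floor z",np.median(fl[:,2]))
    # tin & tray
    m=(np.abs(loc[:,0]+.125)<.08)&(abs(loc[:,1])<.1)&(P[:,2]>.04)&(P[:,2]<.05)
    print(n,"tin",P[m].mean(0),m.sum())
    m=(abs(loc[:,0])<.14)&(loc[:,1]<.0)&(loc[:,1]>-.3)&(P[:,2]>.030)&(P[:,2]<.039)
    q=loc[m]; print(n,"tray rim local",m.sum(),np.percentile(q,[1,99],axis=0), cv2.minAreaRect(q.astype(np.float32)))
s=bot.read_state(); T=R.from_rotvec(s["tcp_rot"]).as_matrix(); print(T.round(3))
E
```

```text
bar dir [-0.24417811  0.9697304 ] tip [ 0.59905514 -0.08242708] collar [ 0.5883113  -0.03975895]
scene 1333 [ 0.06982956 -0.00753802] [0.17718291 0.10468259]
scene dish [0.68591785 0.07606282] 234 0.001231708371629943 floor z 0.006738005805814969
scene tin [0.43903014 0.01720167 0.04556117] 388
scene tray rim local 935 [[-0.09757613 -0.22132852]
 [ 0.10459673 -0.04685838]] ((0.0030006766319274902, -0.13319766521453857), (0.19988256692886353, 0.17341575026512146), 2.334986925125122)
side 741 [ 0.07350398 -0.00701834] [0.18102354 0.10397264]
side dish [0.68927011 0.07800001] 86 0.0016243141395161384 floor z 0.00681000660813617
side tin [0.44107973 0.02138243 0.04516126] 287
side tray rim local 327 [[-0.09458563 -0.22164705]
 [ 0.10840563 -0.0450044 ]] ((0.006788432598114014, -0.13328489661216736), (0.20059242844581604, 0.17675559222698212), 2.785775899887085)
[[-0.001  0.918  0.398]
 [ 0.002  0.398 -0.918]
 [-1.     0.    -0.002]]
```

Estimates, which agree with the given sizes:
- **Bar:** axis x = 0.5783 − 0.2518y, tip at about (0.599, −0.082).
- **Collar:** centre (0.588, −0.040).
- **Dish:** (0.688, 0.077).
- **Tip to flange:** 202 mm, as stated.

Moving above the collar now.

step_arm(targets=[0.041,0.5244,-0.4041,-80.7,0,0,0,0.041,0.5244,-0.4041,-80.7,0,0,0,0.041,0.5244,-0.4041,-80.7,0,0,0,0.041,0.5244,-0.4041,-80.7,0,0,0,0.041,0.5244,-0.4041,-80.7,0,0,0,0.041,0.5244,-0.4041,-80.7,0,0,0,0.041,0.5244,-0.4041,-80.7,0,0,0,0.041,0.5244,-0.4041,-80.7,0,0,0,0.041,0.5244,-0.4041,-80.7,0,0,0,0.041,0.5244,-0.4041,-80.7,0,0,0,0.041,0.5244,-0.4041,-80.7,0,0,0,0.041,0.5244,-0.4041,-80.7,0,0,0,0.041,0.5244,-0.4041,-80.7,0,0,0,0.041,0.5244,-0.4041,-80.7,0,0,0])

```text
time: 1.9
tool_pos: [0.5883, -0.0413, 0.2013]
tcp_rot: [-0.193, 1.563, 0.192]
wrist_force: [0.8, 0.1, -0.4]
width: 1.0
```

```bash
cat > st.py <<'E'
from h import *
s=bot.read_state(); T=R.from_rotvec(s["tcp_rot"]).as_matrix(); print(s["time"],s["tool_pos"].round(4),"F",s["wrist_force"].round(1),"w",round(s["width"],3),"q",s["q"].round(2)); print(T.round(3))
E
python3 st.py; python3 - <<'E'
from h import *
c,W,Rm,t=grab("wrist"); save(c,"wrist1.png"); np.save("wrist1.npy",W)
E
```

```text
1.9 [ 0.5883 -0.0413  0.2013] F [ 0.8  0.1 -0.4] w 1.0 q [-0.11  0.13  1.84 -0.    1.17 -0.36]
[[-0.    -0.243  0.97 ]
 [-0.     0.97   0.243]
 [-1.    -0.    -0.   ]]
```

View pics/wrist1.png

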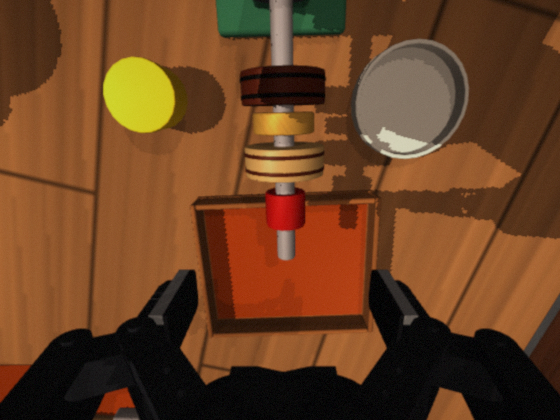

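The wrist view shows the collar at (285,208), the bar tip (286,258), the dish (411,100), and both wheels and the spacer along column 285. I'll cross-check these with depth.

```bash
python3 - <<'E'
from h import *
from scipy.optimize import least_squares
W=np.load("wrist1.npy");im=cv2.imread("pics/wrist1.png");hsv=cv2.cvtColor(im,cv2.COLOR_BGR2HSV).astype(int)
a,b=0.5783,-0.2518; d=np.array([b,1])/np.hypot(b,1); x=np.array([d[1],-d[0]])
v,u=np.mgrid[0:420,0:560]
def loc(P): 
    q=P[:,:2]-[a,0]; return np.stack([q@x,q@d,P[:,2]],1)
m=(u>262)&(u<309)&(v>180)&(v<235)&(hsv[...,1]>150)&(W[...,2]>.08)&((hsv[...,0]<6)|(hsv[...,0]>174))
q=loc(W[m]); print("collar",len(q),np.percentile(q,[1,50,99],axis=0).round(4))
for nm,(v0,v1) in {"tip":(236,258),"pale":(145,180),"bar2":(10,60)}.items():
    q=loc(W[v0:v1,240:330].reshape(-1,3)); q=q[q[:,2]>.085]; print(nm,np.percentile(q,[1,50,99],axis=0).round(4))
m=(hsv[...,1]<80)&(u>345)&(u<475)&(v>30)&(v<165)&(W[...,2]>.018)&(W[...,2]<.03)
r=W[m]; f=least_squares(lambda p:np.hypot(r[:,0]-p[0],r[:,1]-p[1])-.053,[.688,.077],loss="soft_l1",f_scale=.002); print("dish",f.x,len(r),abs(f.fun).mean())
E
```

```text
collar 1425 [[-0.0147 -0.053   0.0834]
 [ 0.0014 -0.037   0.1021]
 [ 0.0177 -0.0235  0.1053]]
tip [[-0.0056 -0.0823  0.0914]
 [ 0.0023 -0.0718  0.097 ]
 [ 0.0094 -0.0613  0.0991]]
pale [[-2.940e-02 -8.400e-03  9.100e-02]
 [-1.000e-04  4.400e-03  1.151e-01]
 [ 3.030e-02  1.460e-02  1.204e-01]]
bar2 [[-0.0092  0.0745  0.09  ]
 [-0.0013  0.0899  0.0968]
 [ 0.0066  0.1048  0.0992]]
dish [0.68667706 0.07652801] 1714 0.0011215898060757481
```

step_arm(targets=[0.05,0.002,0.001,0,0,0,60,0.09,0.002,0.001,0,0,0,60,0.105,0.002,0.001,0,0,0,60,0.115,0.002,0.001,0,0,0,60,0.115,0.002,0.001,0,0,0,60,0.115,0.002,0.001,0,0,0,60], squeeze=30)

```text
time: 2.7
tool_pos: [0.5907, -0.0382, 0.088]
tcp_rot: [-0.194, 1.559, 0.193]
wrist_force: [0.7, 0.2, -0.7]
width: 0.767
```

step_arm(targets=[0,0,0,0,0,0,120,0,0,0,0,0,0,255,0,0,0,0,0,0,255,0,0,0,0,0,0,255,0,0,0,0,0,0,255,0,0,0,0,0,0,255])

```text
time: 3.45
tool_pos: [0.59, -0.038, 0.0873]
tcp_rot: [-0.194, 1.561, 0.193]
wrist_force: [-1.2, -0.0, 5.7]
width: 0.373
```

```bash
python3 st.py; python3 - <<'E'
from h import *
c,W,Rm,t=grab("wrist"); save(c,"wrist2.png")
E
```

```text
3.45 [ 0.59   -0.038   0.0873] F [-1.2 -0.   5.7] w 0.373 q [-0.11  0.25  1.93  0.    0.96 -0.35]
[[ 0.001 -0.244  0.97 ]
 [-0.     0.97   0.244]
 [-1.    -0.     0.001]]
```

View pics/wrist2.png

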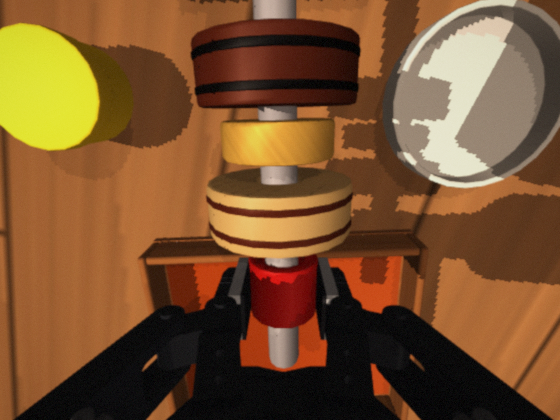

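Gripped at (283,290), opening 32 mm, with the pads on the collar only. I'll raise 2.5 mm to centre it on the bar, then slide off.

step_arm(targets=[-0.0025,0,0,0,0,0,255,-0.0025,0,0,0,0,0,255])

```text
time: 3.75
tool_pos: [0.589, -0.0379, 0.0884]
tcp_rot: [-0.193, 1.563, 0.194]
wrist_force: [0.3, -1.4, -1.3]
width: 0.377
```

step_arm(targets=[0,-0.01,0,0,0,0,255,0,-0.02,0,0,0,0,255,0,-0.03,0,0,0,0,255,0,-0.04,0,0,0,0,255,0,-0.05,0,0,0,0,255,0,-0.06,0,0,0,0,255,0,-0.07,0,0,0,0,255,0,-0.08,0,0,0,0,255,0,-0.09,0,0,0,0,255,0,-0.09,0,0,0,0,255])

```text
time: 5.0
tool_pos: [0.6116, -0.126, 0.0889]
tcp_rot: [-0.193, 1.562, 0.193]
wrist_force: [-0.1, 0.6, -1.7]
width: 0.377
```

```bash
python3 st.py; python3 - <<'E'
from h import *
c,W,Rm,t=grab("wrist"); save(c,"wrist3.png")
E
```

```text
5.0 [ 0.6116 -0.126   0.0889] F [-0.1  0.6 -1.7] w 0.377 q [-0.24  0.3   1.85 -0.    0.98 -0.49]
[[ 0.    -0.243  0.97 ]
 [-0.     0.97   0.243]
 [-1.    -0.     0.   ]]
```

View pics/wrist3.png

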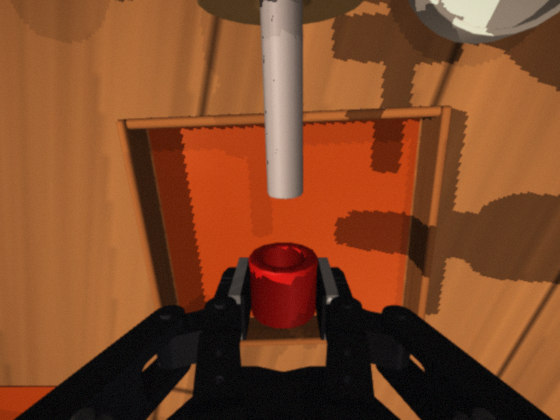

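The collar is off the bar, still held, at (284,285). I'll lift it, carry it over the dish and lower most of the way.

step_arm(targets=[-0.03,0,0,0,0,0,255,-0.06,0,0,0,0,0,255,-0.06,0.03,0.04,0,0,0,255,-0.06,0.06,0.08,0,0,0,255,-0.06,0.09,0.11,0,0,0,255,-0.06,0.12,0.1223,0,0,0,255,-0.06,0.15,0.1223,0,0,0,255,-0.06,0.17,0.1223,0,0,0,255,-0.06,0.178,0.1223,0,0,0,255,-0.06,0.178,0.1223,0,0,0,255,-0.03,0.178,0.1223,0,0,0,255,0,0.178,0.1223,0,0,0,255,0.025,0.178,0.1223,0,0,0,255,0.045,0.178,0.1223,0,0,0,255,0.045,0.178,0.1223,0,0,0,255,0.045,0.178,0.1223,0,0,0,255])

```text
time: 7.05
tool_pos: [0.6874, 0.077, 0.0448]
tcp_rot: [-0.193, 1.561, 0.193]
wrist_force: [-0.7, 0.3, -1.2]
width: 0.376
```

```bash
python3 st.py; python3 - <<'E'
from h import *
for n in("wrist","scene","side"):
    c,W,Rm,t=grab(n); save(c,n+"4.png"); np.save(n+"4.npy",W)
a=cv2.imread('pics/scene4.png')[130:330,230:430];b=cv2.imread('pics/wrist4.png')
cv2.imwrite('pics/c4.png',np.hstack([cv2.resize(a,(400,400)),cv2.resize(b,(400,400))]))
E
```

```text
7.05 [0.6874 0.077  0.0448] F [-0.7  0.3 -1.2] w 0.376 q [ 0.08  0.46  1.72 -0.    0.95 -0.17]
[[ 0.002 -0.244  0.97 ]
 [ 0.     0.97   0.244]
 [-1.    -0.     0.002]]
```

View pics/c4.png

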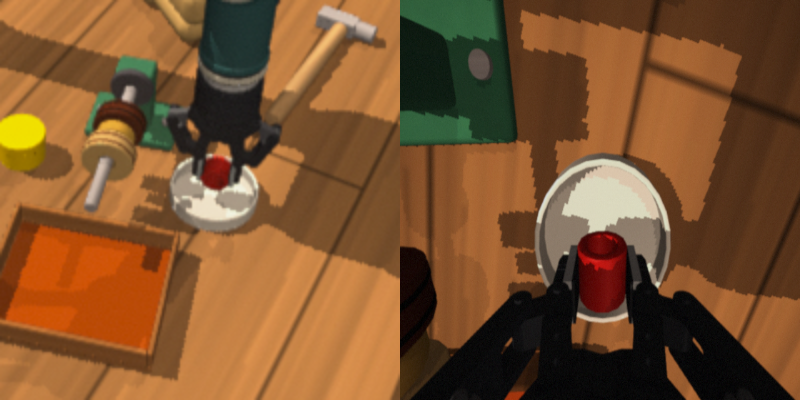

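The collar hangs inside the dish's outline (centre about (602,240) in the right panel) and is still gripped. Lowering in small steps now.

step_arm(targets=[0.008,0,0,0,0,0,255,0.016,0,0,0,0,0,255,0.019,0,0,0,0,0,255,0.019,0,0,0,0,0,255])

```text
time: 7.7
tool_pos: [0.6859, 0.0772, 0.0239]
tcp_rot: [-0.194, 1.564, 0.194]
wrist_force: [0.7, 0.9, -0.4]
width: 0.373
```

step_arm(targets=[0.001,0,0,0,0,0,255,0.002,0,0,0,0,0,255,0.002,0,0,0,0,0,255])

```text
time: 8.07
tool_pos: [0.6865, 0.0772, 0.0229]
tcp_rot: [-0.194, 1.562, 0.194]
wrist_force: [1.0, -0.1, -0.1]
width: 0.373
```

```bash
python3 - <<'E'
from h import *
c,W,Rm,t=grab("scene"); save(c,"scene5.png")
m=np.zeros(W.shape[:2],bool);hsv=cv2.cvtColor(c["frame"],cv2.COLOR_RGB2HSV).astype(int)
m=((hsv[...,0]<6)|(hsv[...,0]>174))&(hsv[...,1]>150)&(abs(W[...,0]-.687)<.05)&(abs(W[...,1]-.077)<.05)
print(m.sum(),np.percentile(W[m],[1,50,99],axis=0))
E
```

```text
191 [[0.66863837 0.05984798 0.01045767]
 [0.68515833 0.07143509 0.03523446]
 [0.70226085 0.08994926 0.04371101]]
```

step_arm(targets=[0.001,0,0,0,0,0,255,0.001,0,0,0,0,0,255,0.002,0,0,0,0,0,255,0.002,0,0,0,0,0,255])

```text
time: 8.62
tool_pos: [0.6866, 0.0773, 0.0212]
tcp_rot: [-0.194, 1.562, 0.194]
wrist_force: [-0.5, -0.2, 2.1]
width: 0.373
```

step_arm(targets=[0.001,0,0,0,0,0,255,0.001,0,0,0,0,0,255])

```text
time: 8.88
tool_pos: [0.6866, 0.0773, 0.0211]
tcp_rot: [-0.194, 1.562, 0.194]
wrist_force: [-4.1, -0.9, 7.2]
width: 0.377
```

Contact confirmed at 7 N with the height no longer changing. I'll back off 0.5 mm, open slowly by a small amount, then retreat straight up.

step_arm(targets=[-0.0005,0,0,0,0,0,165,-0.0005,0,0,0,0,0,155,-0.0005,0,0,0,0,0,145,-0.0005,0,0,0,0,0,135,-0.0005,0,0,0,0,0,125,-0.0005,0,0,0,0,0,115,-0.0005,0,0,0,0,0,115])

```text
time: 9.75
tool_pos: [0.6865, 0.0773, 0.0203]
tcp_rot: [-0.194, 1.562, 0.194]
wrist_force: [1.0, -0.3, -0.1]
width: 0.55
```

step_arm(targets=[-0.01,0,0,0,0,0,115,-0.03,0,0,0,0,0,115,-0.07,0,0,0,0,0,115,-0.12,0,0,0,0,0,115,-0.15,0,0,0,0,0,115])

```text
time: 10.38
tool_pos: [0.6884, 0.0774, 0.176]
tcp_rot: [-0.194, 1.556, 0.193]
wrist_force: [-0.1, 0.4, -0.8]
width: 0.555
```

```bash
python3 st.py; python3 - <<'E'
from h import *
for n in("wrist","scene"):
    c,W,Rm,t=grab(n); save(c,n+"6.png"); np.save(n+"6.npy",W)
a=cv2.imread('pics/scene6.png')[130:330,230:430];b=cv2.imread('pics/wrist6.png')
cv2.imwrite('pics/c6.png',np.hstack([cv2.resize(a,(400,400)),cv2.resize(b,(400,400))]))
E
```

```text
10.375 [0.6884 0.0774 0.176 ] F [-0.1  0.4 -0.8] w 0.555 q [ 0.08  0.34  1.63  0.    1.16 -0.17]
[[ 0.007 -0.244  0.97 ]
 [ 0.     0.97   0.244]
 [-1.    -0.001  0.006]]
```

View pics/c6.png

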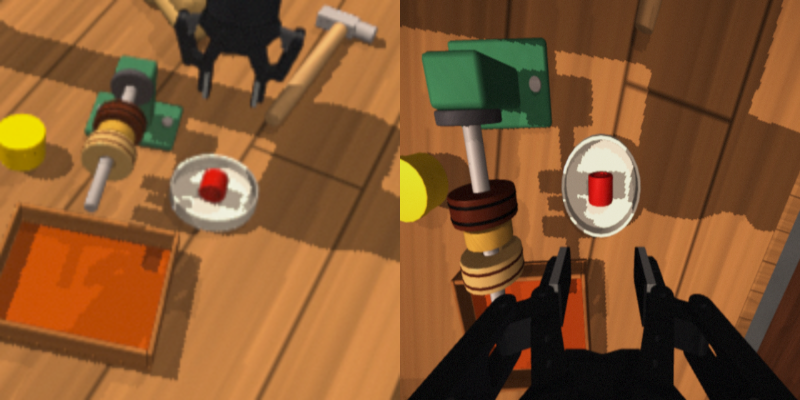

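The collar rests on its side at the centre of the dish (600,188 right panel); the wheels haven't moved. Next I'll go above the bare stretch between flange and dark wheel, with the jaws about 30 mm apart to straddle the bar.

step_arm(targets=[0,0.0225,-0.06,0,0,0,168,0,0.045,-0.11,0,0,0,168,0,0.045,-0.1242,0,0,0,168,0,0.045,-0.1242,0,0,0,168,0,0.045,-0.1242,0,0,0,168])

```text
time: 11.1
tool_pos: [0.5568, 0.0904, 0.171]
tcp_rot: [-0.193, 1.56, 0.193]
wrist_force: [0.7, -0.6, 0.1]
width: 0.336
```

```bash
python3 st.py; python3 - <<'E'
from h import *
c,W,Rm,t=grab("scene"); save(c,"scene7.png"); np.save("scene7.npy",W)
c,W,Rm,t=grab("side"); save(c,"side7.png"); np.save("side7.npy",W)
c2,W2,_,_=grab("wrist"); save(c2,"wrist7.png"); 
a=cv2.imread('pics/scene7.png')[100:260,200:360];b=cv2.imread('pics/side7.png')[160:290,210:340]
cv2.imwrite('pics/c7.png',np.hstack([cv2.resize(a,(400,400)),cv2.resize(b,(400,400))]))
E
```

```text
11.1 [0.5568 0.0904 0.171 ] F [ 0.7 -0.6  0.1] w 0.336 q [ 0.12  0.11  1.92 -0.    1.11 -0.13]
[[ 0.002 -0.244  0.97 ]
 [ 0.     0.97   0.244]
 [-1.    -0.     0.002]]
```

View pics/c7.png

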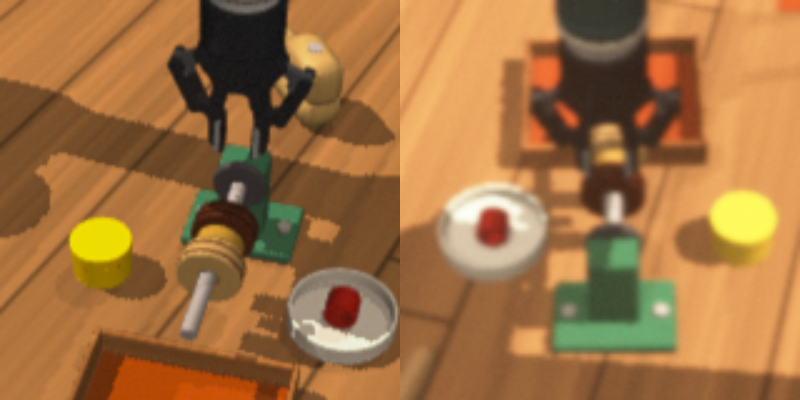

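View pics/wrist7.png

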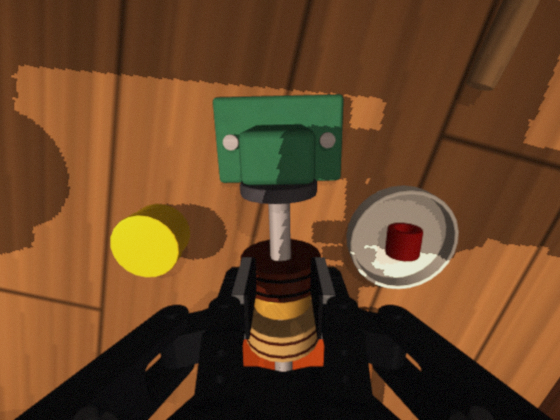

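The bar (column 281) is centred between the fingers (284), and the collar still lies in the dish. Lowering astride the bar.

step_arm(targets=[0.03,0.001,-0.001,0,0,0,168,0.055,0.001,-0.001,0,0,0,168,0.075,0.001,-0.001,0,0,0,168,0.09,0.001,-0.001,0,0,0,168,0.09,0.001,-0.001,0,0,0,168])

```text
time: 11.88
tool_pos: [0.5532, 0.0911, 0.0788]
tcp_rot: [-0.193, 1.565, 0.193]
wrist_force: [-0.3, -0.3, 0.8]
width: 0.342
```

step_arm(targets=[0,-0.008,0,0,0,0,168,0,-0.016,0,0,0,0,168,0,-0.024,0,0,0,0,168,0,-0.032,0,0,0,0,168,0,-0.04,0,0,0,0,168,0,-0.048,0,0,0,0,168,0,-0.056,0,0,0,0,168,0,-0.056,0,0,0,0,168])

```text
time: 12.88
tool_pos: [0.568, 0.0361, 0.0804]
tcp_rot: [-0.194, 1.562, 0.192]
wrist_force: [1.6, -0.3, 1.2]
width: 0.338
```

```bash
cat > look.py <<'E'
from h import *
import sys
k=sys.argv[1]
c,W,Rm,t=grab("scene"); save(c,f"scene{k}.png"); np.save(f"scene{k}.npy",W)
c2,W2,_,_=grab("wrist"); save(c2,f"wrist{k}.png")
a=cv2.imread(f'pics/scene{k}.png')[140:320,200:380];b=cv2.imread(f'pics/wrist{k}.png')
cv2.imwrite(f'pics/c{k}.png',np.hstack([cv2.resize(a,(400,400)),cv2.resize(b,(400,400))]))
E
python3 st.py; python3 look.py 8
```

```text
12.875 [0.568  0.0361 0.0804] F [ 1.6 -0.3  1.2] w 0.338 q [ 0.02  0.22  1.98 -0.    0.94 -0.23]
[[ 0.001 -0.243  0.97 ]
 [-0.001  0.97   0.243]
 [-1.    -0.001  0.001]]
```

View pics/c8.png

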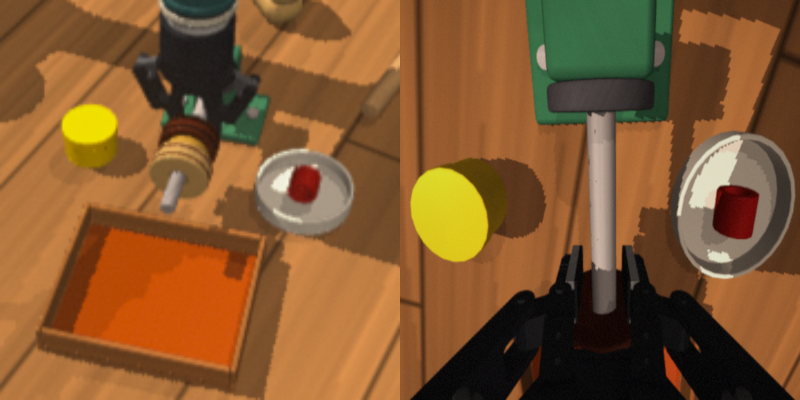

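The fingers are pushing the stack (dark wheel, spacer, pale wheel) toward the tip at under 2 N. I'll continue until the pale wheel should drop.

step_arm(targets=[0,-0.008,0,0,0,0,168,0,-0.016,0,0,0,0,168,0,-0.024,0,0,0,0,168,0,-0.032,0,0,0,0,168,0,-0.04,0,0,0,0,168,0,-0.048,0,0,0,0,168,0,-0.055,0,0,0,0,168,0,-0.06,0,0,0,0,168,0,-0.065,0,0,0,0,168,0,-0.07,0,0,0,0,168,0,-0.07,0,0,0,0,168])

```text
time: 14.35
tool_pos: [0.5853, -0.0315, 0.0807]
tcp_rot: [-0.194, 1.561, 0.193]
wrist_force: [3.7, 2.0, 3.1]
width: 0.34
```

```bash
python3 st.py; python3 look.py 9
```

```text
14.35 [ 0.5853 -0.0315  0.0807] F [3.7 2.  3.1] w 0.34 q [-0.1   0.25  1.94 -0.    0.95 -0.34]
[[ 0.001 -0.244  0.97 ]
 [-0.001  0.97   0.244]
 [-1.    -0.001  0.001]]
```

View pics/c9.png

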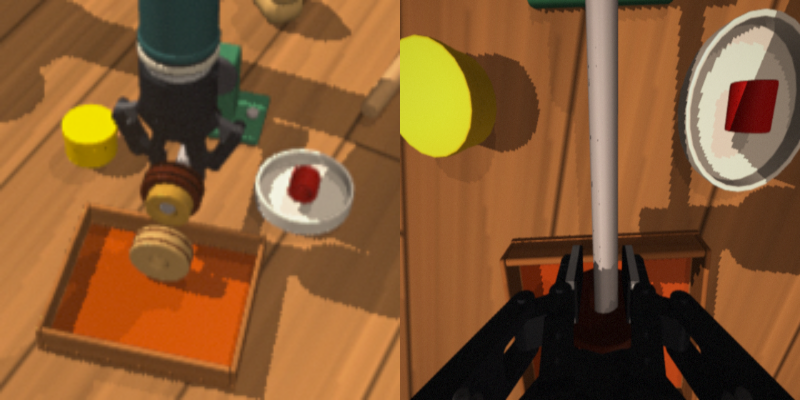

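step_arm(targets=[0,0,0,0,0,0,168,0,0,0,0,0,0,168,0,0,0,0,0,0,168,0,0,0,0,0,0,168])

```text
time: 14.95
tool_pos: [0.5849, -0.031, 0.0805]
tcp_rot: [-0.194, 1.561, 0.193]
wrist_force: [3.7, 2.6, 4.7]
width: 0.343
```

```bash
python3 st.py; python3 look.py 10; python3 - <<'E'
from h import *
W=np.load("scene10.npy").reshape(-1,3);W=W[np.isfinite(W).all(1)]
a,b=0.5783,-0.2518; d=np.array([b,1])/np.hypot(b,1); x=np.array([d[1],-d[0]])
q=W[:,:2]-[a,0]; L=np.stack([q@x,q@d,W[:,2]],1)
m=(abs(L[:,0])<.09)&(L[:,1]<-.05)&(L[:,1]>-.21)&(L[:,2]>.012)&(L[:,2]<.2)
for e in np.arange(-.21,-.05,.01):
    w=L[m&(L[:,1]>=e)&(L[:,1]<e+.01)]
    if len(w): print(round(e,2),len(w),w.min(0).round(3),w.max(0).round(3))
E
```

```text
14.95 [ 0.5849 -0.031   0.0805] F [3.7 2.6 4.7] w 0.343 q [-0.1   0.25  1.94 -0.    0.95 -0.34]
[[ 0.001 -0.244  0.97 ]
 [-0.     0.97   0.244]
 [-1.    -0.     0.001]]
-0.21 17 [-0.09  -0.21   0.017] [ 0.086 -0.2    0.037]
-0.2 14 [-0.09  -0.2    0.013] [-0.025 -0.19   0.036]
-0.19 12 [-0.09  -0.19   0.013] [-0.089 -0.18   0.035]
-0.18 19 [-0.09  -0.18   0.012] [ 0.039 -0.17   0.04 ]
-0.17 8 [-0.09  -0.168  0.012] [ 0.009 -0.161  0.036]
-0.16 5 [-0.09  -0.16   0.015] [-0.09  -0.152  0.037]
-0.15 1 [-0.031 -0.145  0.012] [-0.031 -0.145  0.012]
-0.14 2 [-0.042 -0.134  0.012] [-0.013 -0.132  0.012]
-0.13 1 [ 0.072 -0.125  0.013] [ 0.072 -0.125  0.013]
-0.12 307 [-0.09  -0.117  0.012] [ 0.03  -0.11   0.073]
-0.11 145 [-0.039 -0.11   0.012] [ 0.08  -0.1    0.074]
-0.1 102 [-0.037 -0.1    0.013] [ 0.08  -0.09   0.073]
-0.09 247 [-0.022 -0.09   0.012] [ 0.086 -0.08   0.114]
-0.08 90 [-0.079 -0.08   0.012] [ 0.086 -0.07   0.117]
-0.07 209 [-0.075 -0.07   0.012] [ 0.044 -0.06   0.199]
-0.06 530 [-0.09  -0.06   0.012] [ 0.088 -0.05   0.18 ]
```

View pics/c10.png

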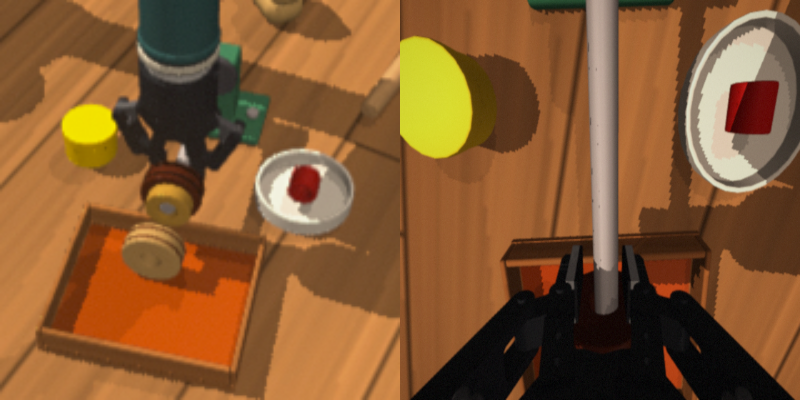

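The pale wheel stands on edge in the tray (about s = −0.105, top 72 mm). The spacer should tip it outward, clear of the rim. Advancing 20 mm.

step_arm(targets=[0,-0.004,0,0,0,0,168,0,-0.008,0,0,0,0,168,0,-0.012,0,0,0,0,168,0,-0.016,0,0,0,0,168,0,-0.02,0,0,0,0,168,0,-0.022,0,0,0,0,168,0,-0.022,0,0,0,0,168,0,-0.022,0,0,0,0,168])

```text
time: 16.05
tool_pos: [0.5903, -0.0511, 0.0807]
tcp_rot: [-0.192, 1.561, 0.195]
wrist_force: [2.7, 4.4, 6.9]
width: 0.343
```

```bash
python3 st.py; python3 look.py 11
```

```text
16.05 [ 0.5903 -0.0511  0.0807] F [2.7 4.4 6.9] w 0.343 q [-0.13  0.26  1.93  0.    0.95 -0.38]
[[ 0.001 -0.244  0.97 ]
 [ 0.002  0.97   0.244]
 [-1.     0.001  0.001]]
```

View pics/c11.png

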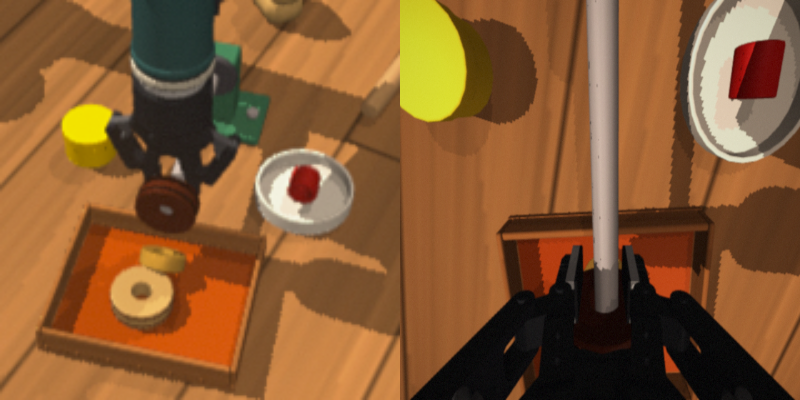

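The pale wheel is flat in the tray (143,293) and the spacer has dropped behind it (162,258); the dark wheel is at the tip. Pushing it off.

step_arm(targets=[0,-0.005,0,0,0,0,168,0,-0.01,0,0,0,0,168,0,-0.015,0,0,0,0,168,0,-0.02,0,0,0,0,168,0,-0.025,0,0,0,0,168,0,-0.03,0,0,0,0,168,0,-0.03,0,0,0,0,168])

```text
time: 17.02
tool_pos: [0.5962, -0.0818, 0.0792]
tcp_rot: [-0.193, 1.565, 0.193]
wrist_force: [1.0, 1.0, 1.2]
width: 0.343
```

```bash
python3 st.py; python3 look.py 12
```

```text
17.025 [ 0.5962 -0.0818  0.0792] F [1.  1.  1.2] w 0.343 q [-0.18  0.28  1.91 -0.    0.96 -0.42]
[[-0.002 -0.243  0.97 ]
 [ 0.     0.97   0.243]
 [-1.     0.001 -0.002]]
```

View pics/c12.png

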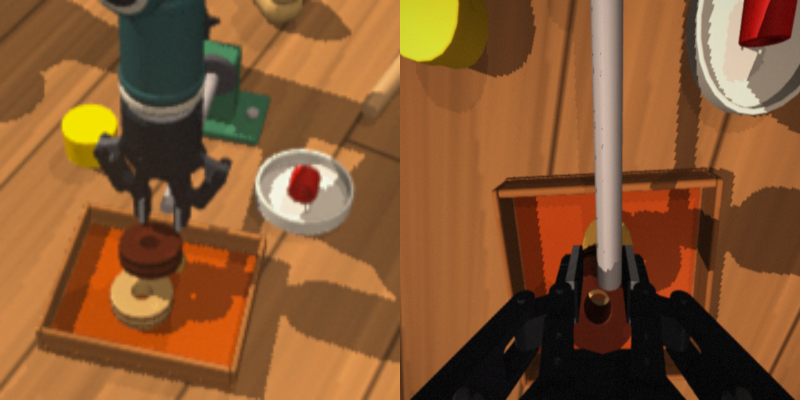

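All three are off the bar; the dark wheel (150,250) lies on top of the spacer and pale wheel. I'll retreat straight up, wait and check.

step_arm(targets=[-0.02,0,0,0,0,0,168,-0.06,0,0,0,0,0,168,-0.11,0,0,0,0,0,168,-0.16,0,0,0,0,0,168,-0.2,0,0,0,0,0,168,-0.2,-0.06,0,0,0,0,168,-0.2,-0.12,0,0,0,0,168,-0.2,-0.18,0,0,0,0,168,-0.2,-0.2,0,0,0,0,168,-0.2,-0.2,0,0,0,0,168,-0.2,-0.2,0,0,0,0,168,-0.2,-0.2,0,0,0,0,168])

```text
time: 18.62
tool_pos: [0.646, -0.2734, 0.2808]
tcp_rot: [-0.195, 1.562, 0.195]
wrist_force: [0.3, -0.0, -0.5]
width: 0.343
```

```bash
python3 st.py; python3 look.py 13;python3 - <<'E'
from h import *
W=np.load("scene13.npy").reshape(-1,3);W=W[np.isfinite(W).all(1)]
a,b=0.5783,-0.2518; d=np.array([b,1])/np.hypot(b,1); x=np.array([d[1],-d[0]])
q=W[:,:2]-[a,0]; L=np.stack([q@x,q@d,W[:,2]],1)
m=(abs(L[:,0])<.13)&(L[:,1]<-.03)&(L[:,1]>-.24)&(L[:,2]>.038)&(L[:,2]<.08)
print(L[m].min(0),L[m].max(0))
c,_,_,_=grab("side"); save(c,"side13.png")
cv2.imwrite('pics/s13.png',cv2.resize(cv2.imread('pics/side13.png')[120:300,190:370],(600,600)))
E
```

```text
18.625 [ 0.646  -0.2734  0.2808] F [ 0.3 -0.  -0.5] w 0.343 q [-0.44  0.29  1.5   0.    1.35 -0.68]
[[ 0.    -0.246  0.969]
 [ 0.     0.969  0.246]
 [-1.     0.     0.   ]]
[-0.09669237 -0.22199508  0.03800837] [ 0.10355099 -0.04871262  0.07970229]
```

View pics/scene13.png

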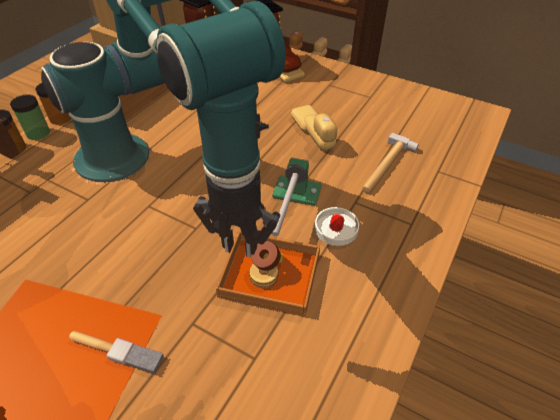

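View pics/c13.png

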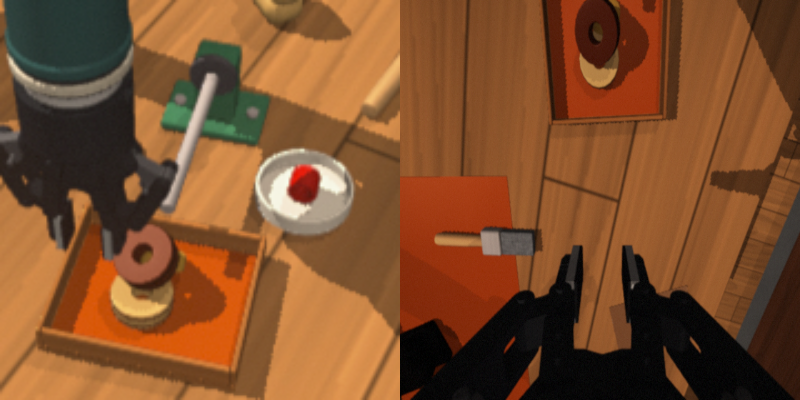

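View pics/s13.png

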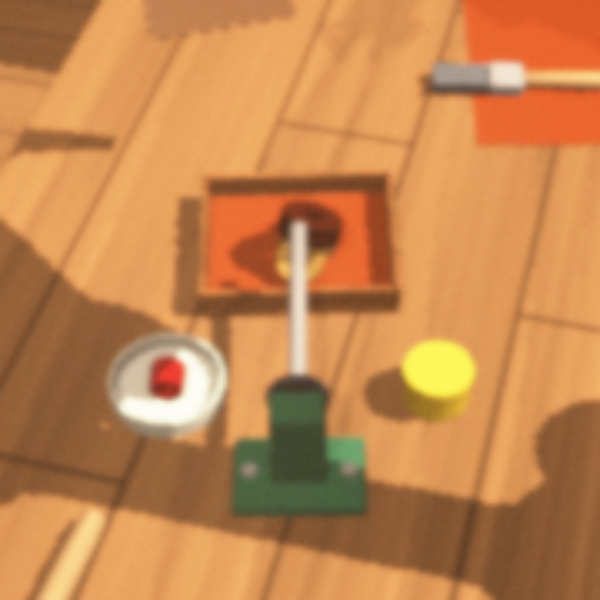

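The bar is bare. All three parts are inside the tray, the collar is in the dish, and the tin, hammer, brush and last look untouched. I'll wait a second to confirm nothing is still moving.

step_arm(targets=[0,0,0,0,0,0,168,0,0,0,0,0,0,168,0,0,0,0,0,0,168,0,0,0,0,0,0,168,0,0,0,0,0,0,168,0,0,0,0,0,0,168,0,0,0,0,0,0,168,0,0,0,0,0,0,168])

```text
time: 19.77
tool_pos: [0.6461, -0.2753, 0.2803]
tcp_rot: [-0.194, 1.562, 0.194]
wrist_force: [-0.9, -0.0, -0.2]
width: 0.341
```

```bash
python3 - <<'E'
from h import *
c,W,_,_=grab("side"); save(c,"side14.png"); a=cv2.imread('pics/side13.png').astype(int);b=cv2.imread('pics/side14.png').astype(int)
D=abs(a-b).sum(2)[120:300,190:370]; print("diff px>60:",(D>60).sum(),D.mean())
a=cv2.imread('pics/side0.png')
for n,(r0,r1,c0,c1) in {"tin":(215,250,305,340),"dish":(215,255,215,262),"hammer":(270,365,155,225),"last":(300,390,245,320),"brush":(135,152,315,375)}.items():
    print(n,cv2.phaseCorrelate(cv2.cvtColor(a[r0:r1,c0:c1],6).astype(np.float32),cv2.cvtColor(b[r0:r1,c0:c1].astype(np.uint8),6).astype(np.float32)))
W=W.reshape(-1,3)
print(bot.finish_job())
E
```

```text
diff px>60: 12 4.06675925925926
tin ((0.05830341489016533, 0.2819171212827847), 0.6910979182999811)
dish ((0.5657339335405922, -0.398679608758016), 0.4658347104986509)
hammer ((0.04688629817954393, -0.09430861614865194), 0.9486526742025658)
last ((0.4362343261172228, -0.003810265166400484), 1.032232630976924)
brush ((0.014565376552269527, 0.1369427079062806), 0.9659823227811742)
the job is handed in; nothing more can be done
None
```

The job is done and handed in at about 19.8 s of the 64 s allowed.

- **Collar:** I gripped it, centred it on the bar and slid it off the free end. I lowered it to the dish floor until I felt contact at about 7 N, then opened the jaws. It lies on its side near the middle of the dish.
- **Wheels and spacer:** With the fingers straddling the bar behind the dark wheel, I pushed all three off the same end. They fell one at a time: pale wheel, spacer, dark wheel. All three are inside the tray, with the dark wheel leaning on the other two.

**Last checks:**
- The bar is bare, and the gripper is clear and touching nothing.
- Two side views more than a second apart showed nothing still moving.
- The tin, hammer, brush and last matched their starting image positions to within about half a pixel. The dish matched less closely (about 0.6–0.7 px), as the collar and shadows now change its picture.
- The highest wrist force I read between moves was about 9 N.

No check failed. The camera estimates of the collar and dish positions differed by about 2–4 mm.

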